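# Wedge the sagging sorting shelf level

## Robot

A 6-joint arm with a two-finger parallel gripper is mounted at the origin on the work surface. World frame = base frame: x ahead of the robot, y to its left, z up, the work surface at z = 0. Lengths are in m, angles in degrees, forces in N, time in s.
With the tool pointing down it reaches from about 0.375 to 0.9 m from the base axis. Payload 3.1 kg.
Tool frame: the origin (TCP) lies between the finger pads; the fingertips stand 11 mm ahead of it and the grasp point (between the pads) lies 8 mm behind it; x points along the fingers, y is the direction in which the jaws open and shut, and the axes are right-handed (so a half turn about x gives the same grasp; the last joint's range is limited). The gripper opens to 87 mm and grips with 3 to 60 N. Pads are 19 mm wide; open, the fingers measure 117 mm over their backs; the gripper's body (75 mm by 190 mm) begins 51 mm behind the grasp point.
Start: joints at [64.315, 30.224, 82.088, -0, 67.689, -10.227], TCP at [0.167, 0.602, 0.209] pointing down, gripper open.
Joint ranges: [-176.69, 176.69], [-43.24, 126.21], [12.49, 139.97], [-82, 262], [0, 151.66], [-163.58, 163.58]. Speed limits (degrees/s): [159.86, 159.86, 180, 180, 180, 180].

## Interface

Orientations are given as a 3x3 rotation matrix whose columns are the frame's x, y, z axes.
In Python, from rig import bot gives the robot as it stands.
- The arm moves only by the shell command python3 -m inch 'ROWS' [OPENING]. ROWS is a JSON object of lists of equal length, an entry for each row: "dp": the shift along the tool's x, y, z in mm, a list of three; "yaw": the turn about the tool's x in degrees. In form: {"dp": [[tx, ty, tz], ...], "yaw": [yaw, ...]}. A call has 1 to 20 rows; each row shifts and turns the commanded pose from where the row before left it, along the tool's axes as they then stand; what a row does not reach is not made up. A row lasts 1/12 s, in which the tool goes at most 41.7 mm and 7.16 degrees, less where a joint would pass 70% of its speed; a pose out of reach is approached as far as the arm can. A call is refused whole if a number of a shift passes 41.7 or a number of a turn 7.16, either way. A call with a gripper value outside its range is refused whole. OPENING is the finger opening in mm, from 0 to 87, set as the call begins (- or left out, the last holds). The fingers move at their own pace and stop on an object; the grip force is fixed at half the most. Time passes only in rows, so rows that do not move let the fingers close. It gives the time, the measured TCP pose, the force and the opening at its end, in the units of the state.
- bot.read_state(): the state, without advancing time (a new reading comes with each control period).
- bot.capture(name): name is "scene" or "top"; returns a dict with "color" (384x512x3 uint8, red, green, blue), "intrinsics" (3x3 intrinsics, pixels), "k1" (the pictures are not rectified: a ray, as slopes to the right and down, at radius r is drawn at 1 + k1 r^2 times it, then the intrinsics apply), "pose" (4x4, takes a point from camera to world coordinates). Camera axes: x right, y down, z forward; pixel columns grow to the right and rows downward; lengths in m; the calibration is good to about 2 mm. A picture is of the moment at which its call begins. There is no depth.
- bot.hand_in(): hands the job in, once; it reports no verdict.
The state is a dict: "time_s": time; "joint_positions": joint angles; "qvel": joint speeds; "tau": joint torques, N m; "position": TCP position; "tcp_rot": TCP orientation; "force": force on the tool from outside, world axes, zero at the start; "moment": the same for the moment, N m; "opening": opening from 0.0 (shut) to 1.0 (fully open).
Only numpy, scipy, OpenCV 4.12 (cv2) and the standard library are available. Lean on these libraries where they do the work, as an engineer would, in place of code of your own. Each camera call takes 0.05 s, during which the arm holds its last target.

## Task

The front edge of the low sorting shelf sags. Lay the orange wedge flat on the dark plank in front of it, thin end first and square to the shelf, and push it in under the metal front edge until the shelf has come up level and is held firmly against its two stops, then let go and leave the wedge there. Do not force it once it is firm, lift the shelf with the wedge only and never with the gripper, and leave the other things standing where they are.

Things in the scene. Friction and masses are not known exactly. Their poses are not given: they have to be found in the camera images.
- wedge: Orange plastic wedge, 155 long, 34 wide, 0.1 kg. Origin: middle of its length and width, on the underside. x points to the thin end, z up. The last 35 mm at the thick end (x from -77.5 to -42.5) is a level-topped heel 35 high, to be gripped across y (34 wide); from there the top slopes straight down over 120 mm to 5 high at the thin end.
- wedge_tip (a point): Middle of the wedge's thin end, on the underside: 77.5 mm along x from the wedge's origin. Friction of the wedge varies (0.5 to 0.7). While the shelf lifts, pushing takes some 3 to 10 N; once it is on its stops the push rises 1 to 3 N for each mm; a push of about 14 N sets it firm, more than 20 N would force it.
- frame: Fixed plywood frame of the shelf. Origin: on the table, straight below the middle of the shelf's front edge; x points level into the shelf (the way the wedge goes in), z up. Side cheeks 85 high at y = +-155 to +-173, x = -20 to 290. Two small steel stops at y = +-127 to +-157, x = -8 to 28, underside 50 above the table, end the shelf's rise at level; they give only slightly.
- board: The shelf: plywood board 260 deep, 288 wide, 12 thick, hinged at the back, carrying a carton tray of packs (0.5 to 0.8 kg together, varies). Origin: on the hinge line, middle of the width, 43 above the table; x into the shelf, z up when level. It sags by 0.045 rad at the start. The tray begins 100 mm behind the front edge and reaches 108 above the table.
- pill_bottle: Bystander: white bottle, 48 diameter, 72 tall, upright; origin at the centre of its underside.
- tape_roll: Bystander: amber roll of tape lying flat, 80 diameter, 45 tall; origin at the centre of its underside.
- pack: Bystander: white medicine pack 50 x 75 x 30 tall; origin at the centre of its underside.
- edge (a point): Middle of the shelf's front edge, on its underside: the lowest line of a steel tube of 14 mm diameter along the whole front. About 24 above the table at the start, 36 above it when the shelf is level and the tube meets the stops.
- plank_end (a point): Point on the table below the middle of the outer end of the dark wooden plank, at x = -170 of the frame. The plank, 270 by 90, is fixed and runs along the frame's x from -170 to 100, y = +-45; the wedge slides on it. Its top lies 5 to 15 above the table, differing from case to case and not measured, so the thin end goes in 60 to 115 mm past the edge before the shelf is firm.
Things that resemble listed ones, but are neither listed nor needed, are in the scene too. What is meant by the wedge is not pink or turquoise, and is the smaller of those in its own colour.

How it is judged (in metres and radians):
On the way:
1. the wedge's thin end is under the front edge, the wedge lying on the plank, while the shelf still sags (x of wedge_tip in the frame of frame above 0.003 m and y of wedge_tip in the frame of frame between -0.03 and 0.03 m and z of wedge_tip in the frame of frame below 0.028 m and angle between wedge's own z axis and vertical below 0.12 rad and angle between board's own z axis and vertical above 0.03 rad), for 0.05 s.
At the end, for the whole second after the job is handed in: Shelf level within 0.012 rad and pressed on its stops: the wedge bears on it with over 6 N (weight alone gives under 5). Wedge flat on the plank (0.05 rad), thin end over 50 mm in under the edge, within 30 mm of the middle line and 0.2 rad of square, released, at rest (angle between board's own z axis and vertical below 0.012 rad and contact force between wedge and board above 6 N and x of wedge_tip in the frame of frame above 0.05 m and y of wedge in the frame of frame between -0.03 and 0.03 m and angle between the x axis of wedge and the x axis of frame, either way round below 0.2 rad and angle between wedge's own z axis and vertical below 0.05 rad and linear speed of each of wedge, board below 0.01 m/s); the robot touches nothing.
It fails at once if the shelf is forced: more than 18 N between wedge and shelf (contact force between wedge and board above 18 N).
It fails at once if the robot itself pushes on the shelf (more than 2 N) (contact force between any of the fingers, the arm and board above 2 N).
It fails at once if a bystander is moved more than 30 mm or tipped (distance of any of pill_bottle, tape_roll, pack from where it was at the start of the episode above 0.03 m or angle between any of pill_bottle, tape_roll, pack's own z axis and vertical above 0.5 rad).
It also fails if it takes over 67 s, if anything falls off the work surface, if the arm or the gripper's body presses on something with over 40 N, if the wrist force passes 120 N, or if a joint passes its speed limit or range.

## Working session

There is one attempt and no reset: what is moved stays moved. The work goes in short steps, Python scripts to look and compute and a shell command to move; the robot and the scene stay as the last step left them, time stands still between calls to the robot, and variables do not carry over. Pictures are saved under pics/ and viewed, and the job is handed in when it is done.

```bash
ls; mkdir -p pics; python3 - <<'E'
from rig import bot
import cv2,numpy as np
s=bot.read_state();print(s)
for n in("scene","top"):
    c=bot.capture(n);cv2.imwrite(f"pics/{n}0.png",c["color"][:,:,::-1]);print(n,c["intrinsics"].tolist(),c["k1"],np.round(c["pose"],4).tolist())
E
```

```text
pics
{'time_s': 0.0, 'joint_positions': array([ 6.43120465e+01,  3.02787452e+01,  8.21565663e+01, -8.16710894e-04,
        6.76889939e+01, -1.02289505e+01]), 'qvel': array([-0.0578484 ,  0.11432743,  0.0369725 , -0.00360973,  0.07404666,
        0.11400352]), 'tau': array([-2.81178473e-04, -4.40039885e+01, -1.76592278e+01,  6.31993543e-02,
        5.81317884e-02, -1.44913092e-04]), 'position': array([0.16625028, 0.60169213, 0.20847304]), 'tcp_rot': array([[-9.28544890e-04,  2.66542577e-01,  9.63822698e-01],
       [-1.96083471e-03,  9.63820775e-01, -2.66543934e-01],
       [-9.99997646e-01, -2.13739501e-03, -3.72304920e-04]]), 'force': array([-0.09289933,  0.39970314, -0.29373915]), 'moment': array([-0.01071619,  0.01963183, -0.01980166]), 'opening': 1.0008048743340576}
scene [[408.10753739889395, 0.0, 250.19782426428148], [0.0, 408.10753739889395, 194.95643392836269], [0.0, 0.0, 1.0]] -0.10659655391519647 [[-0.4188, 0.7587, -0.499, 1.1096], [0.908, 0.3565, -0.22, 0.2155], [0.011, -0.5452, -0.8382, 0.997], [0.0, 0.0, 0.0, 1.0]]
top [[470.9000073619303, 0.0, 250.36337416120378], [0.0, 470.9000073619303, 186.8338775893856], [0.0, 0.0, 1.0]] -0.05671040003849368 [[-0.0277, -0.9853, 0.1689, 0.2716], [-0.9996, 0.0255, -0.0149, -0.0334], [0.0104, -0.1692, -0.9855, 1.5294], [0.0, 0.0, 0.0, 1.0]]
```

View pics/scene0.png

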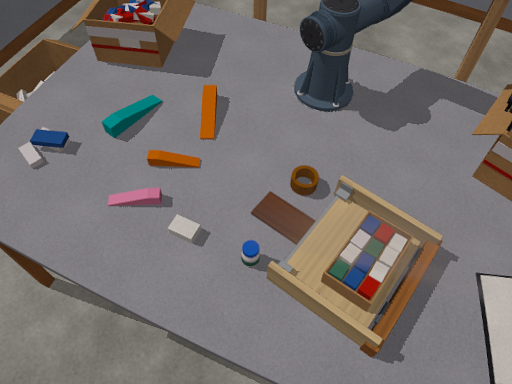

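View pics/top0.png

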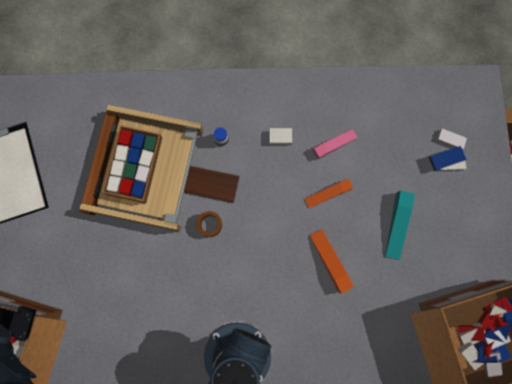

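```bash
cat > h.py <<'E'
import cv2,numpy as np
from rig import bot
def ray(c,uv):
    d=cv2.undistortPoints(np.array([[uv]],float),c["intrinsics"],np.array([c["k1"],0,0,0.]))[0,0]
    P=np.array(c["pose"]);return P[:3,3],P[:3,:3]@np.array([d[0],d[1],1])
def plane(c,uv,z):
    o,d=ray(c,uv);return o+d*(z-o[2])/d[2]
def proj(c,p):
    P=np.array(c["pose"]);q=P[:3,:3].T@(np.array(p)-P[:3,3])
    return cv2.projectPoints(q.reshape(1,3),np.zeros(3),np.zeros(3),c["intrinsics"],np.array([c["k1"],0,0,0.]))[0][0,0]
def tri(c1,u1,c2,u2):
    o1,d1=ray(c1,u1);o2,d2=ray(c2,u2)
    t=np.linalg.lstsq(np.c_[d1,-d2],o2-o1,rcond=None)[0];a=o1+d1*t[0];b=o2+d2*t[1];return (a+b)/2,np.linalg.norm(a-b)
def crop(c,x0,y0,x1,y1,k,name):
    cv2.imwrite("pics/"+name,cv2.resize(c["color"][y0:y1,x0:x1,::-1],None,fx=k,fy=k,interpolation=cv2.INTER_CUBIC))
E
python3 - <<'E'
from h import *
t=bot.capture("top");s=bot.capture("scene")
crop(t,170,90,270,165+75,5,"t_a.png") if 0 else crop(t,75,95,245,235,4.5,"t_a.png")
crop(t,260,115,370,215,6,"t_b.png")
crop(s,240,165,445,355,3.1,"s_a.png")
crop(s,135,130,225,190,8,"s_b.png")
for n,c,(x0,y0,x1,y1) in(("t",t,(295,170,362,215)),("s",s,(140,143,206,173))):
    h=cv2.cvtColor(c["color"],cv2.COLOR_RGB2HSV);m=cv2.inRange(h,(3,150,60),(22,255,255));mm=np.zeros_like(m);mm[y0:y1,x0:x1]=m[y0:y1,x0:x1]
    cn=max(cv2.findContours(mm,cv2.RETR_EXTERNAL,cv2.CHAIN_APPROX_NONE)[0],key=cv2.contourArea)
    print(n,cv2.contourArea(cn),cv2.minAreaRect(cn),cv2.approxPolyDP(cn,1.5,True)[:,0].tolist())
E
```

```text
t 440.0 ((328.2431640625, 192.9349365234375), (10.345073699951172, 48.16666030883789), 65.55604553222656) [[348, 179], [306, 198], [308, 206], [351, 188]]
s 605.5 ((173.07452392578125, 158.28585815429688), (52.211544036865234, 15.333340644836426), 2.4895529747009277) [[147, 157], [151, 165], [198, 166], [199, 158], [159, 150], [149, 150]]
```

View pics/t_a.png

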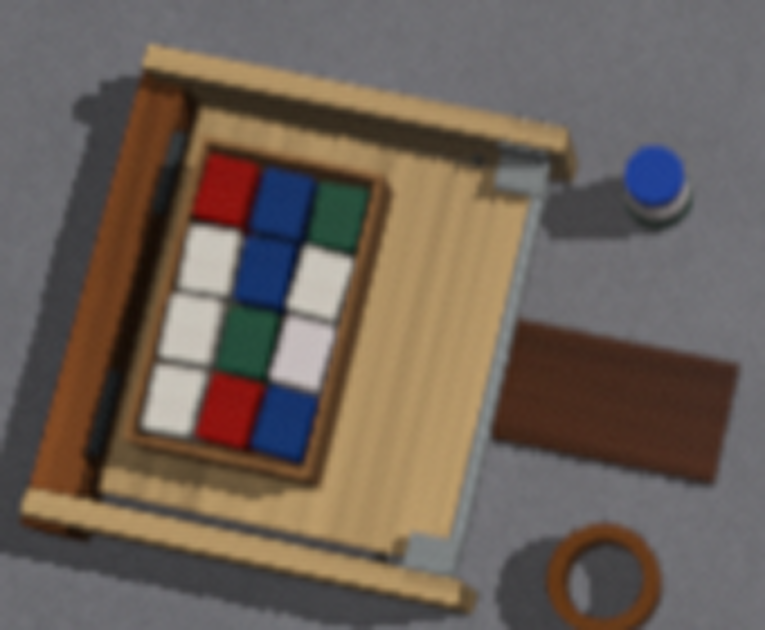

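View pics/t_b.png

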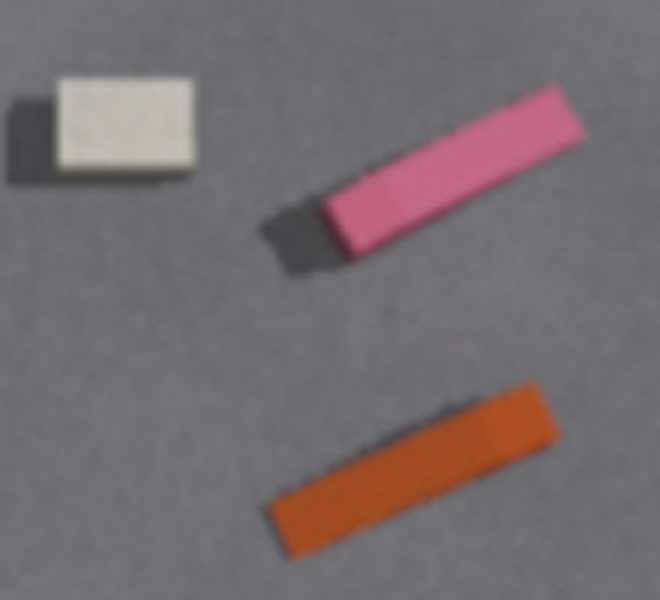

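View pics/s_a.png

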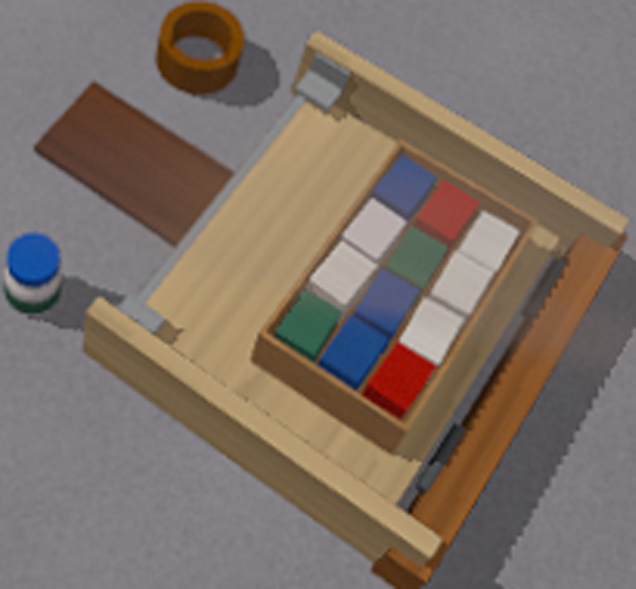

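View pics/s_b.png

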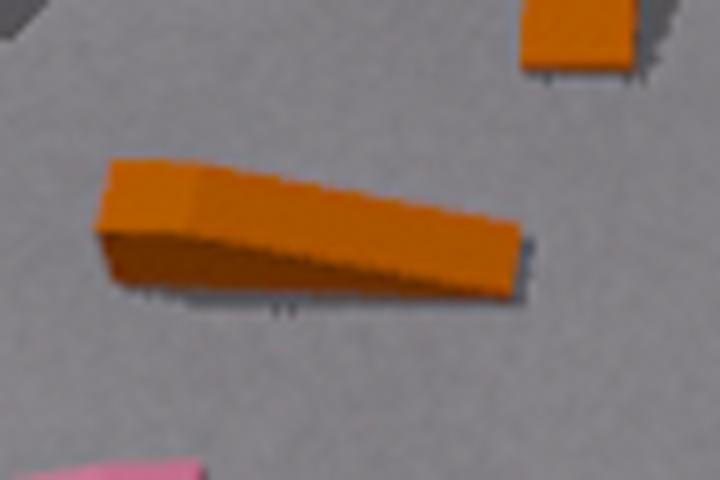

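```bash
python3 - <<'E'
from h import *
np.set_printoptions(precision=4,suppress=True)
t=bot.capture("top");s=bot.capture("scene")
def T(x,y,b,k=None):
    return (75+(x+.5)/4.5-.5,95+(y+.5)/4.5-.5) if b=='a' else (260+(x+.5)/6-.5,115+(y+.5)/6-.5)
def S(x,y,b): return (240+(x+.5)/3.1-.5,165+(y+.5)/3.1-.5) if b=='a' else (135+(x+.5)/8-.5,130+(y+.5)/8-.5)
print("wedge heel/thin top:")
h=[plane(t,T(*p,'b'),.035) for p in((535,382),(560,435))];th=[plane(t,T(*p,'b'),.005) for p in((268,508),(293,560))]
print(h,th)
h2=[plane(s,S(*p,'b'),.035) for p in((110,160),(98,232))];th2=[plane(s,S(520,222,'b'),.005),plane(s,S(510,296,'b'),.0025)]
print(h2,th2)
for H,Q in((h,th),(h2,th2)):
    a,b=sum(H)/2,sum(Q)/2;d=b-a;print("mid heel end",a,"thin",b,"len",np.hypot(*d[:2]),"w",np.linalg.norm(H[0]-H[1]),np.linalg.norm(Q[0]-Q[1]),"ang",np.degrees(np.arctan2(d[1],d[0])))
print("plank end")
a=tri(t,T(738,363,'a'),s,S(35,150,'a'));b=tri(t,T(714,484,'a'),s,S(95,82,'a'));print(a,b)
for z in(.005,.01,.015):
  P=[plane(t,T(738,363,'a'),z),plane(t,T(714,484,'a'),z)];Q=[plane(s,S(35,150,'a'),z),plane(s,S(95,82,'a'),z)];print(z,P,Q,np.linalg.norm(P[0]-P[1]))
print("cheek tops z=.085: top img outer-front/back")
A=[plane(t,T(*p,'a'),.085) for p in((568,128),(150,47),(468,585),(27,492))]
print(A)
for i in(0,2):
    d=A[i+1]-A[i];print("len",np.hypot(*d[:2]),np.degrees(np.arctan2(d[1],d[0])))
d=A[0]-A[2];print("width",np.hypot(*d[:2]),np.degrees(np.arctan2(d[1],d[0])))
print("scene cheeks");B=[plane(s,S(*p,'a'),.085) for p in((88,300),(438,555),(318,34),(627,222))];print(B)
for i in(0,2):
    d=B[i+1]-B[i];print("len",np.hypot(*d[:2]),np.degrees(np.arctan2(d[1],d[0])))
E
```

```text
wedge heel/thin top:
[array([ 0.5477, -0.376 ,  0.035 ]), array([ 0.5183, -0.3878,  0.035 ])] [array([ 0.487 , -0.2318,  0.005 ]), array([ 0.458 , -0.2442,  0.005 ])]
[array([ 0.5191, -0.3872,  0.035 ]), array([ 0.5505, -0.3723,  0.035 ])] [array([ 0.4596, -0.2445,  0.005 ]), array([ 0.4911, -0.2319,  0.0025])]
mid heel end [ 0.533  -0.3819  0.035 ] thin [ 0.4725 -0.238   0.005 ] len 0.15608722844474865 w 0.03165555944019592 0.03145050048876055 ang 112.78588749217064
mid heel end [ 0.5348 -0.3797  0.035 ] thin [ 0.4753 -0.2382  0.0037] len 0.15351770926203692 w 0.034787838530626905 0.033991205872796124 ang 112.79392737037254
plank end
(array([ 0.5726, -0.0183,  0.0034]), np.float64(0.0009474906726051423)) (array([0.483 , 0.0018, 0.0062]), np.float64(0.0023093255336736))
0.005 [array([ 0.5725, -0.0188,  0.005 ]), array([0.4835, 0.0007, 0.005 ])] [array([ 0.5734, -0.0175,  0.005 ]), array([0.4819, 0.0026, 0.005 ])] 0.09111344432155549
0.01 [array([ 0.5715, -0.0188,  0.01  ]), array([0.4828, 0.0006, 0.01  ])] [array([ 0.5761, -0.0163,  0.01  ]), array([0.4851, 0.0037, 0.01  ])] 0.09081459996654093
0.015 [array([ 0.5705, -0.0189,  0.015 ]), array([0.4821, 0.0005, 0.015 ])] [array([ 0.5788, -0.0151,  0.015 ]), array([0.4882, 0.0048, 0.015 ])] 0.09051575561152636
cheek tops z=.085: top img outer-front/back
[array([0.7294, 0.0969, 0.085 ]), array([0.7981, 0.3959, 0.085 ]), array([0.4072, 0.1682, 0.085 ]), array([0.4789, 0.4731, 0.085 ])]
len 0.3067874614165985 77.06393126380092
len 0.3131955531027925 76.76516190202628
width 0.33007238055470134 -12.481384408754257
scene cheeks
[array([0.7225, 0.0955, 0.085 ]), array([0.7998, 0.4019, 0.085 ]), array([0.3999, 0.1805, 0.085 ]), array([0.4718, 0.4769, 0.085 ])]
len 0.31598100963661196 75.8283621312989
len 0.3049349157105667 76.36122354518703
```

```bash
python3 -m inch '{"dp":[[0,20,0],[0,20,0],[0,20,0],[0,20,0],[0,20,0],[0,20,0],[0,20,0],[0,10,0]],"yaw":[6.46,6.46,6.46,6.46,6.46,6.46,6.46,6.46]}' 70; python3 - <<'E'
from h import *
s=bot.read_state();np.set_printoptions(precision=4,suppress=True)
R=s["tcp_rot"];print(R,s["position"],"to go mm",R.T@(np.array([.5286,-.368,.12])-s["position"])*1000, s["joint_positions"])
t=bot.capture("top")
T=lambda x,y:(75+(x+.5)/4.5-.5,95+(y+.5)/4.5-.5)
a=np.radians(77.2);F=np.array([[np.cos(a),np.sin(a)],[-np.sin(a),np.cos(a)]]);o=np.array([.567,.156])
for n,p,z in(("bottle",(653,174),.072),("tape",(604,580),.045),("packcorner",(0,0),0)):
    w=plane(t,T(*p),z);print(n,w,"frame",F@(w[:2]-o))
w=plane(t,(281,135.5),.03);print("pack",w,F@(w[:2]-o))
E
```

```text
time_s: 0.97
position: [0.2551, 0.7206, 0.2089]
tcp_rot: [[0.001, 0.924, 0.383], [0.001, 0.383, -0.924], [-1.0, 0.001, -0.0]]
force: [0.6, 0.3, -0.8]
opening: 0.808
[[ 0.0011  0.9238  0.3828]
 [ 0.0009  0.3828 -0.9238]
 [-1.      0.0013 -0.0004]] [0.2551 0.7206 0.2089] to go mm [  88.1489 -164.1612 1110.4032] [62.1668 41.8387 58.862  -0.0297 79.2238 39.6661]
bottle [0.6979 0.0379 0.072 ] frame [-0.0862 -0.1538]
tape [0.412  0.0784 0.045 ] frame [-0.11   0.134]
packcorner [0.8704 0.5377 0.    ] frame [ 0.4394 -0.2113]
pack [ 0.6976 -0.1619  0.03  ] [-0.281  -0.1978]
```

```bash
python3 -m inch '{"dp":[[0,0,40],[0,0,40],[0,0,40],[0,0,40],[0,0,40],[0,0,40],[0,0,40],[0,0,40],[0,0,40],[0,0,40],[0,0,40],[0,0,40],[0,0,40],[0,0,40],[0,0,40],[0,0,40],[0,0,40],[0,0,40]],"yaw":[0,0,0,0,0,0,0,0,0,0,0,0,0,0,0,0,0,0]}'; python3 -m inch '{"dp":[[0,-14,30],[0,-14,30],[0,-14,30],[0,-14,30],[0,-14,30],[0,-14,30],[0,-14,30],[0,-14,30],[0,-14,30],[0,-14,30],[0,-14,30],[0,-10,30],[0,0,30],[0,0,0],[0,0,0],[0,0,0]],"yaw":[0,0,0,0,0,0,0,0,0,0,0,0,0,0,0,0]}';  python3 - <<'E'
from h import *
s=bot.read_state();np.set_printoptions(precision=4,suppress=True)
R=s["tcp_rot"];print(s["position"],"to go mm",R.T@(np.array([.5286,-.368,.1])-s["position"])*1000, s["joint_positions"])
y=R[:,1];print(np.degrees(np.arctan2(y[1],y[0])))
E
```

```text
time_s: 2.52
position: [0.5327, 0.0542, 0.2097]
tcp_rot: [[-0.0, 0.92, 0.391], [0.0, 0.391, -0.92], [-1.0, 0.0, -0.0]]
force: [0.7, 1.0, 0.5]
opening: 0.802
time_s: 3.85
position: [0.5327, -0.3659, 0.209]
tcp_rot: [[-0.001, 0.921, 0.39], [0.002, 0.39, -0.921], [-1.0, -0.001, -0.002]]
force: [-0.2, 0.2, -0.8]
opening: 0.805
[ 0.5327 -0.3659  0.209 ] to go mm [108.9724  -4.5015   0.6023] [-44.3896  31.9822  78.7576   0.0268  69.3947 -67.3352]
22.936101822501477
```

```bash
python3 -m inch '{"dp":[[25,-4.5,0.5],[25,0,0],[25,0,0],[25,0,0],[25,0,0],[25,0,0],[15,0,0],[0,0,0],[0,0,0]],"yaw":[0,0,0,0,0,0,0,0,0]}';  python3 - <<'E'
from h import *
crop(bot.capture("scene"),110,110,220,190,7,"s1.png")
E
```

```text
time_s: 4.6
position: [0.5289, -0.3673, 0.0441]
tcp_rot: [[-0.002, 0.921, 0.39], [0.002, 0.39, -0.921], [-1.0, -0.001, -0.003]]
force: [-0.4, 0.1, 1.1]
opening: 0.804
```

View pics/s1.png

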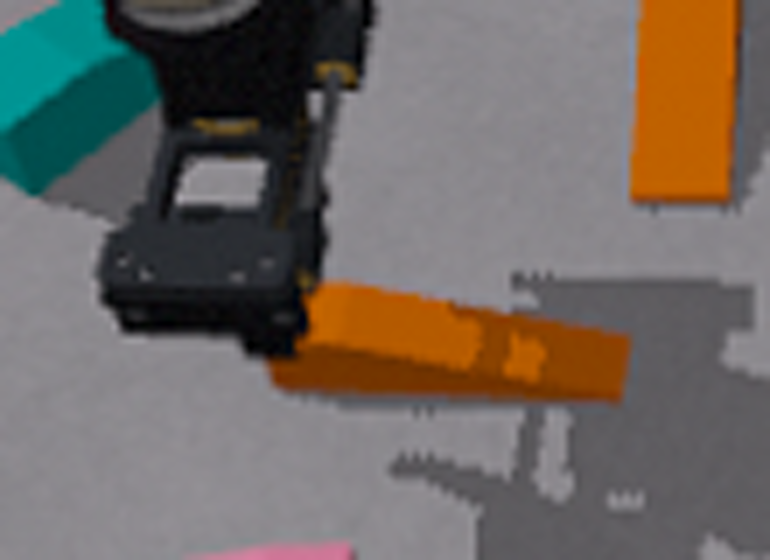

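```bash
python3 -m inch '{"dp":[[8,0,0],[8,0,0],[7,0,0],[3,0,0],[0,0,0],[0,0,0]],"yaw":[0,0,0,0,0,0]}'; python3 -m inch '{"dp":[[0,0,0],[0,0,0],[0,0,0],[0,0,0],[0,0,0],[0,0,0],[0,0,0],[0,0,0],[0,0,0],[0,0,0]],"yaw":[0,0,0,0,0,0,0,0,0,0]}' 20
```

```text
time_s: 5.15
position: [0.5292, -0.3694, 0.0182]
tcp_rot: [[-0.0, 0.921, 0.388], [0.0, 0.388, -0.921], [-1.0, -0.0, -0.0]]
force: [0.0, -0.5, -0.4]
opening: 0.801
time_s: 5.98
position: [0.5294, -0.3695, 0.0185]
tcp_rot: [[0.0, 0.921, 0.388], [-0.0, 0.388, -0.921], [-1.0, 0.0, 0.0]]
force: [0.2, 0.4, 0.4]
opening: 0.383
```

```bash
python3 -m inch '{"dp":[[-10,0,0],[-20,0,0],[-20,0,0],[-20,0,0],[-20,0,0],[-20,0,0],[-20,0,0],[0,0,0],[0,0,0],[0,0,0],[0,0,0],[0,0,0],[0,0,0],[0,0,0]],"yaw":[0,0,0,0,0,0,0,6,6,6,6,6,5.6,0]}';  python3 - <<'E'
from h import *
s=bot.read_state();np.set_printoptions(precision=4,suppress=True)
R=s["tcp_rot"];print(s["position"],"to go mm",R.T@(np.array([.5304,-.0049,.06])-s["position"])*1000, s["joint_positions"])
y=R[:,1];print(np.degrees(np.arctan2(y[1],y[0])))
E
```

```text
time_s: 7.15
position: [0.5293, -0.3693, 0.1489]
tcp_rot: [[0.0, 0.975, -0.222], [-0.0, -0.222, -0.975], [-1.0, 0.0, 0.0]]
force: [-0.6, -0.2, -0.4]
opening: 0.382
[ 0.5293 -0.3693  0.1489] to go mm [  88.8813  -79.8293 -355.5941] [-44.8079  35.6942  82.2279  -0.0044  62.0689 -31.9792]
-12.8265986995154
```

```bash
python3 -m inch '{"dp":[[0,-5,-20],[0,-7,-30],[0,-7,-30],[0,-7,-30],[0,-7,-30],[0,-7,-30],[0,-7,-30],[0,-7,-30],[0,-7,-30],[0,-7,-30],[0,-7,-30],[0,-5,-25],[10,0,-10],[20,0,0],[20,0,0],[20,0,0],[10,0,0],[0,0,0],[0,0,0]],"yaw":[0,0,0,0,0,0,0,0,0,0,0,0,0,0,0,0,0,0,0]}';  python3 - <<'E'
from h import *
s=bot.read_state();np.set_printoptions(precision=4,suppress=True)
R=s["tcp_rot"];print(s["position"],"to go mm",R.T@(np.array([.5304,-.0049,.06])-s["position"])*1000)
crop(bot.capture("top"),165,120,265,220,6,"t2.png");crop(bot.capture("scene"),210,150,340,270,6,"s2.png")
E
```

```text
time_s: 8.73
position: [0.5296, -0.006, 0.0681]
tcp_rot: [[-0.001, 0.975, -0.22], [0.0, -0.22, -0.975], [-1.0, -0.001, 0.0]]
force: [0.5, -0.1, -0.8]
opening: 0.382
[ 0.5296 -0.006   0.0681] to go mm [ 8.0883  0.5917 -1.2126]
```

View pics/t2.png

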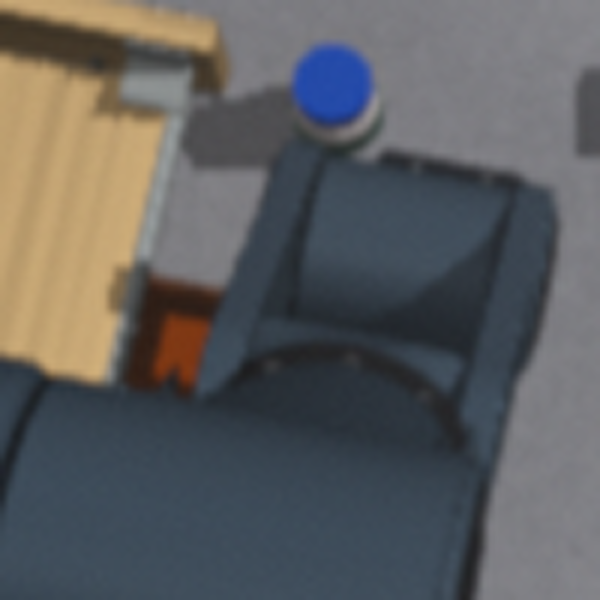

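View pics/s2.png

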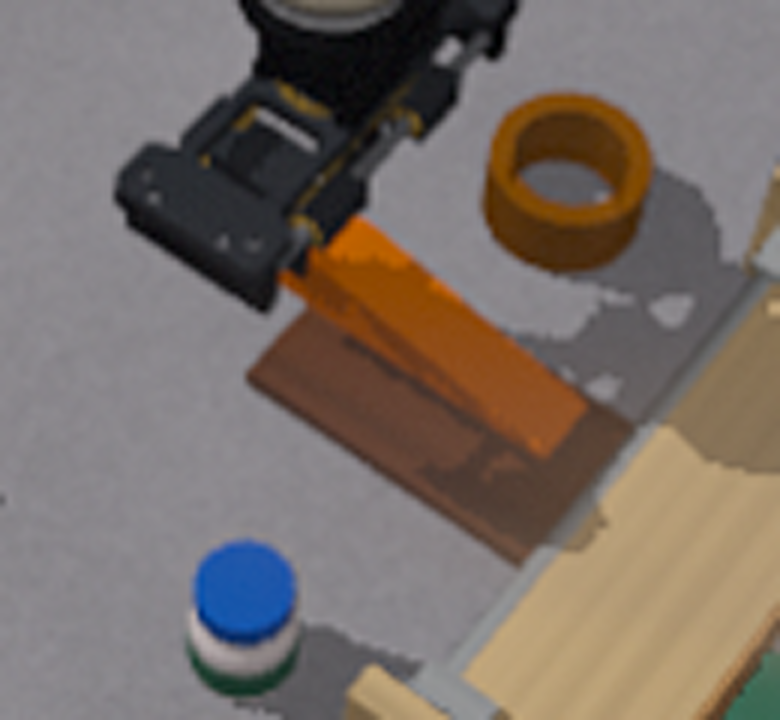

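```bash
python3 -m inch '{"dp":[[11,0,0],[11,0,0],[8,0,0],[3,0,0],[0,0,0],[0,0,0]],"yaw":[0,0,0,0,0,0]}'; for i in 1; do python3 -m inch '{"dp":[[2,0,0],[0,0,0],[0,0,0]],"yaw":[0,0,0]}'; done; python3 -m inch '{"dp":[[2,0,0],[0,0,0],[0,0,0]],"yaw":[0,0,0]}'
```

```text
time_s: 9.33
position: [0.5294, -0.0055, 0.035]
tcp_rot: [[-0.001, 0.975, -0.22], [0.0, -0.22, -0.975], [-1.0, -0.001, 0.0]]
force: [-0.1, -0.3, -1.6]
opening: 0.384
time_s: 9.58
position: [0.5298, -0.0056, 0.0336]
tcp_rot: [[0.0, 0.975, -0.22], [-0.0, -0.22, -0.975], [-1.0, 0.0, 0.0]]
force: [-0.4, -0.5, -0.9]
opening: 0.38
time_s: 9.83
position: [0.5297, -0.0055, 0.0315]
tcp_rot: [[0.0, 0.975, -0.221], [-0.0, -0.221, -0.975], [-1.0, 0.0, -0.0]]
force: [-0.6, -0.9, -0.9]
opening: 0.38
```

```bash
python3 -m inch '{"dp":[[1,0,0],[1,0,0],[0,0,0],[0,0,0]],"yaw":[0,0,0,0]}'|grep -E "pos|force";  python3 -m inch '{"dp":[[1,0,0],[0.5,0,0],[0,0,0],[0,0,0]],"yaw":[0,0,0,0]}'|grep -E "pos|force"; python3 -m inch '{"dp":[[1,0,0],[0,0,0],[0,0,0]],"yaw":[0,0,0]}'|grep -E "pos|force"
```

```text
position: [0.5298, -0.0056, 0.0303]
force: [-1.5, -0.8, 4.9]
position: [0.5298, -0.0056, 0.0301]
force: [-3.5, 0.5, 16.2]
position: [0.5299, -0.0057, 0.0301]
force: [-5.0, 0.3, 23.8]
```

```bash
python3 -m inch '{"dp":[[-1.5,0,0],[-1.5,0,0],[0,0,0],[0,0,0]],"yaw":[0,0,0,0]}'|grep -E "pos|force";  python3 -m inch '{"dp":[[0,0,0],[0,0,0],[0,0,0],[0,0,0],[0,0,0]],"yaw":[0,0,0,0,0]}' 46; python3 - <<'E'
from h import *
crop(bot.capture("scene"),210,150,340,270,6,"s3.png")
E
```

```text
position: [0.5299, -0.0056, 0.0302]
force: [-1.0, 1.1, 6.4]
time_s: 11.5
position: [0.5295, -0.0055, 0.0296]
tcp_rot: [[-0.001, 0.975, -0.22], [0.0, -0.22, -0.975], [-1.0, -0.001, 0.0]]
force: [0.3, -0.2, -0.2]
opening: 0.523
```

View pics/s3.png

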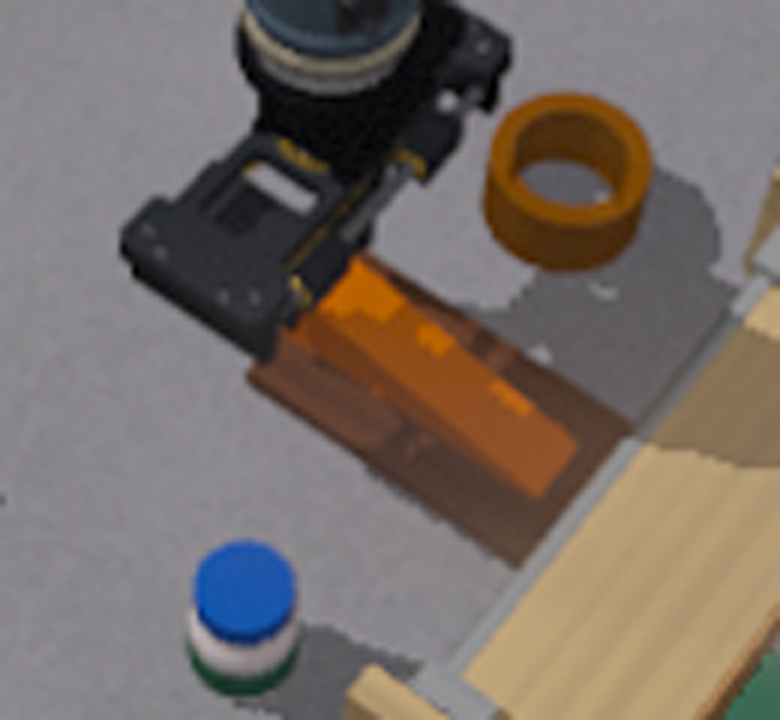

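```bash
python3 - <<'E'
from h import *
np.set_printoptions(precision=4,suppress=True)
s=bot.capture("scene")
a=np.radians(77.2);F=np.array([[np.cos(a),np.sin(a)],[-np.sin(a),np.cos(a)]]);o=np.array([.567,.156])
S=lambda x,y:(210+(x+.5)/6-.5,150+(y+.5)/6-.5)
for n,p,z in(("tipL",(540,497),.014),("tipR",(580,447),.017),("plL end",(248,378),.01),("plR far",(632,432),.012),("plL far",(520,565),.01)):
    print(n,F@(plane(s,S(*p),z)[:2]-o))
st=bot.read_state();print("grasp frame",F@(st["position"][:2]-o))
E
```

```text
tipL [-0.0229 -0.0161]
tipR [-0.0222  0.0151]
plL end [-0.167  -0.0459]
plR far [-0.0084  0.0393]
plL far [-0.0116 -0.0482]
grasp frame [-0.1658  0.0007]
```

```bash
python3 -m inch '{"dp":[[0,0,0],[0,0,0],[0,0,0],[0,0,0],[0,0,0],[0,0,0]],"yaw":[0,0,0,0,0,0]}' 20|grep -E "pos|force|open";  python3 -m inch '{"dp":[[0,0,-4],[0,0,-4],[0,0,-4],[0,0,-4],[0,0,-4],[0,0,-4],[0,0,-4],[0,0,-4],[0,0,-4],[0,0,0],[0,0,0],[0,0,0]],"yaw":[0,0,0,0,0,0,0,0,0,0,0,0]}'; python3 -m inch '{"dp":[[0,0,-2],[0,0,-2],[0,0,-2],[0,0,-2],[0,0,0],[0,0,0]],"yaw":[0,0,0,0,0,0]}';python3 - <<'E'
from h import *
crop(bot.capture("scene"),210,150,340,270,6,"s4.png")
E
```

```text
position: [0.5296, -0.0056, 0.0299]
force: [0.4, -0.0, -0.7]
opening: 0.381
time_s: 13.1
position: [0.5376, 0.0296, 0.0299]
tcp_rot: [[-0.0, 0.975, -0.22], [0.0, -0.22, -0.975], [-1.0, -0.0, -0.0]]
force: [-0.3, 0.1, 0.1]
opening: 0.381
time_s: 13.6
position: [0.5394, 0.0376, 0.0299]
tcp_rot: [[0.0, 0.975, -0.22], [0.0, -0.22, -0.975], [-1.0, 0.0, -0.0]]
force: [0.3, 0.7, 0.3]
opening: 0.383
```

View pics/s4.png

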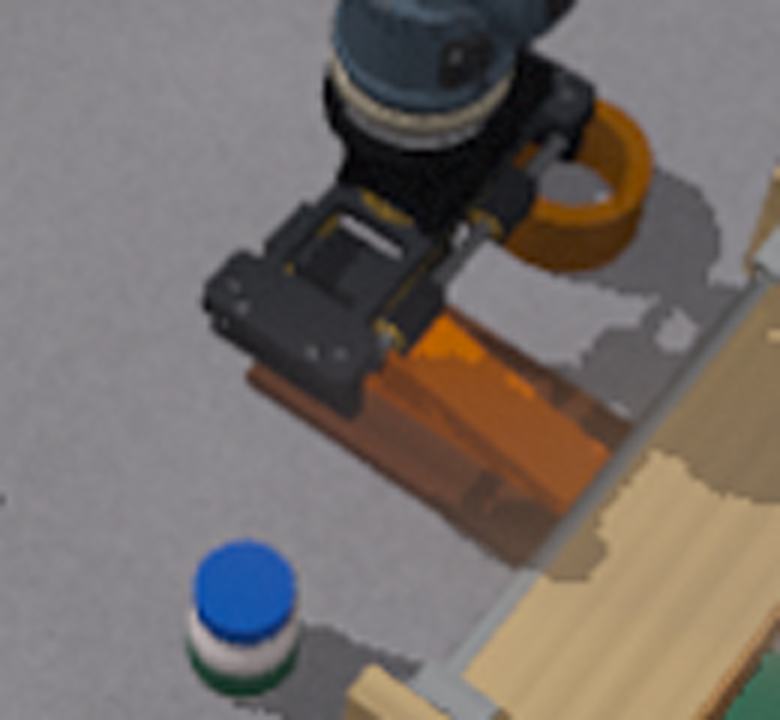

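```bash
for k in 1; do python3 -m inch '{"dp":[[0,0,-2],[0,0,-2],[0,0,-2],[0,0,-2],[0,0,0]],"yaw":[0,0,0,0,0]}'|grep -E "pos|force"; python3 -m inch '{"dp":[[0,0,-2],[0,0,-2],[0,0,-2],[0,0,-2],[0,0,0]],"yaw":[0,0,0,0,0]}'|grep -E "pos|force";python3 -m inch '{"dp":[[0,0,-2],[0,0,-2],[0,0,-2],[0,0,-2],[0,0,0]],"yaw":[0,0,0,0,0]}'|grep -E "pos|force"; done
```

```text
position: [0.5412, 0.0456, 0.0299]
force: [-0.4, -0.2, -1.0]
position: [0.5425, 0.0521, 0.0299]
force: [-0.7, -4.6, -0.3]
position: [0.5442, 0.0599, 0.0299]
force: [-0.7, -5.4, -0.5]
```

```bash
python3 -m inch '{"dp":[[0,0,-2],[0,0,-2],[0,0,-2],[0,0,-2],[0,0,0]],"yaw":[0,0,0,0,0]}'|grep -E "pos|force"; python3 -m inch '{"dp":[[0,0,-2],[0,0,-2],[0,0,-2],[0,0,-2],[0,0,0]],"yaw":[0,0,0,0,0]}'|grep -E "pos|force";python3 -m inch '{"dp":[[0,0,-2],[0,0,-2],[0,0,-2],[0,0,0]],"yaw":[0,0,0,0]}'|grep -E "pos|force"
```

```text
position: [0.546, 0.0676, 0.0299]
force: [-0.4, -4.4, 0.2]
position: [0.5477, 0.0754, 0.0299]
force: [-0.7, -4.7, 0.1]
position: [0.549, 0.0812, 0.0299]
force: [-0.5, -4.5, 1.0]
```

```bash
python3 - <<'E'
from h import *
crop(bot.capture("scene"),210,150,340,270,6,"s5.png")
print(bot.read_state()["force"])
E
```

```text
[-0.88689704 -4.8809266   0.61347179]
```

View pics/s5.png

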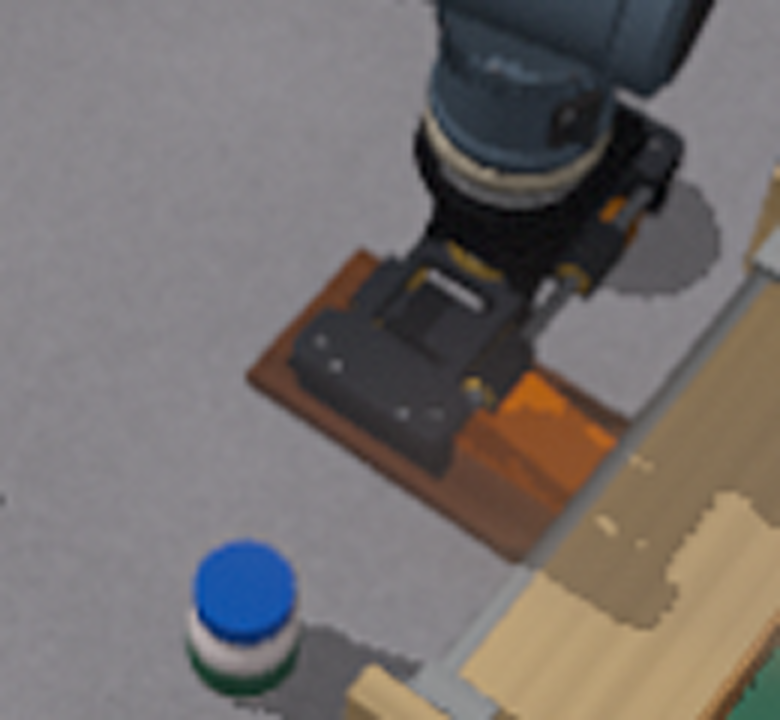

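```bash
python3 -m inch '{"dp":[[0,0,-2],[0,0,-2],[0,0,0]],"yaw":[0,0,0]}'|grep -E "pos|force"; python3 -m inch '{"dp":[[0,0,-1],[0,0,-1],[0,0,0],[0,0,0]],"yaw":[0,0,0,0]}'|grep -E "pos|force";python3 -m inch '{"dp":[[0,0,-1],[0,0,-1],[0,0,0],[0,0,0]],"yaw":[0,0,0,0]}'|grep -E "pos|force"
```

```text
position: [0.5499, 0.0852, 0.0299]
force: [0.1, -4.9, -0.3]
position: [0.5503, 0.087, 0.0299]
force: [-0.7, -5.2, -0.1]
position: [0.5507, 0.0889, 0.0299]
force: [-1.6, -5.5, 0.8]
```

```bash
python3 -m inch '{"dp":[[0,0,-1],[0,0,-1],[0,0,0],[0,0,0]],"yaw":[0,0,0,0]}'|grep -E "pos|force"; python3 -m inch '{"dp":[[0,0,-1],[0,0,0],[0,0,0]],"yaw":[0,0,0]}'|grep -E "pos|force"
```

```text
position: [0.5511, 0.0909, 0.0299]
force: [-1.7, -5.8, 0.0]
position: [0.5513, 0.0918, 0.0299]
force: [-0.6, -6.2, 0.6]
```

Tip is about 76 mm in; the force may be starting to rise.

```bash
python3 -m inch '{"dp":[[0,0,-1],[0,0,0],[0,0,0]],"yaw":[0,0,0]}'|grep -E "pos|force"; python3 -m inch '{"dp":[[0,0,-1],[0,0,0],[0,0,0]],"yaw":[0,0,0]}'|grep -E "pos|force"
```

```text
position: [0.5515, 0.0923, 0.0299]
force: [-1.2, -7.0, 0.5]
position: [0.5515, 0.0924, 0.0299]
force: [-1.4, -10.2, 0.7]
```

```bash
python3 -m inch '{"dp":[[0,0,-1],[0,0,0],[0,0,0]],"yaw":[0,0,0]}'|grep -E "pos|force"; python3 -m inch '{"dp":[[0,0,-1],[0,0,0],[0,0,0]],"yaw":[0,0,0]}'|grep -E "pos|force"
```

```text
position: [0.5515, 0.0925, 0.0299]
force: [-3.7, -13.7, 2.4]
position: [0.5515, 0.0926, 0.0299]
force: [-3.7, -16.0, 2.0]
```

```bash
python3 - <<'E'
from h import *
c=bot.capture("scene");crop(c,210,140,340,270,6,"s6.png");crop(bot.capture("top"),75,90,275,240,4,"t6.png")
s=bot.read_state();print(s["force"],s["moment"],s["opening"],s["position"])
E
```

```text
[ -2.39520094 -15.40459967   1.22186361] [-2.98086629  0.5111787  -0.05850765] 0.38617909626334385 [0.55146395 0.09261848 0.02992976]
```

View pics/s6.png

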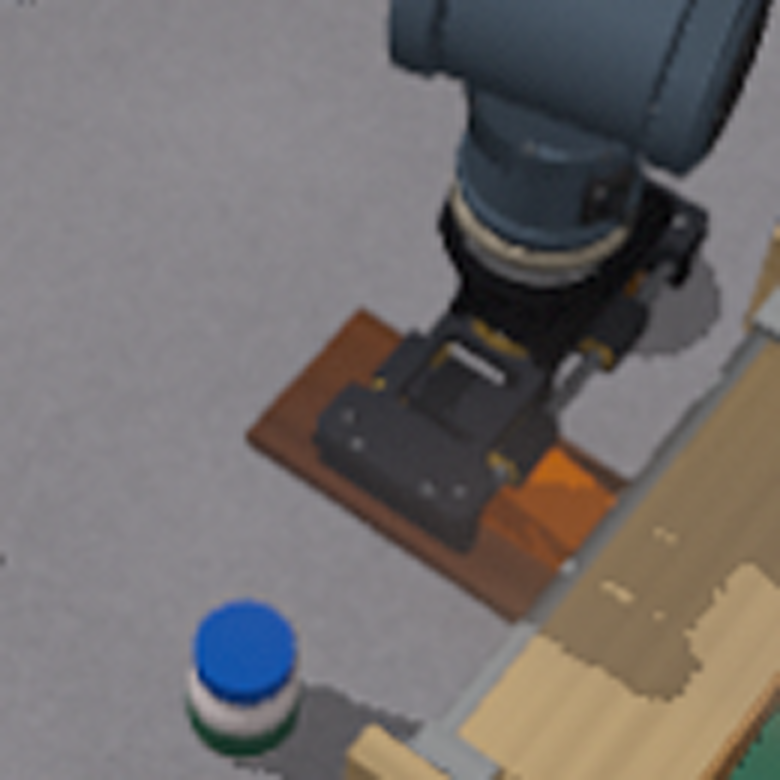

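View pics/t6.png

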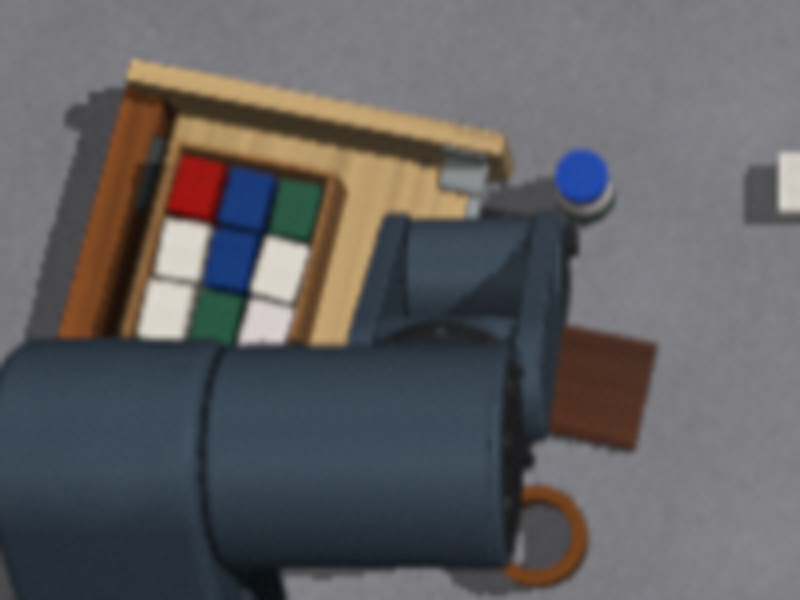

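```bash
python3 -m inch '{"dp":[[0,0,1.5],[0,0,1.5],[0,0,0],[0,0,0]],"yaw":[0,0,0,0]}'|grep -E "pos|force"
```

```text
position: [0.5515, 0.0925, 0.0299]
force: [-2.0, -7.5, 1.2]
```

```bash
python3 -m inch '{"dp":[[0,0,1],[0,0,1],[0,0,0],[0,0,0]],"yaw":[0,0,0,0]}'|grep -E "pos|force"
```

```text
position: [0.5515, 0.0924, 0.0299]
force: [-0.5, -0.2, 0.6]
```

```bash
python3 -m inch '{"dp":[[0,0,0],[0,0,0],[0,0,0],[0,0,0],[0,0,0],[0,0,0]],"yaw":[0,0,0,0,0,0]}' 50;python3 -m inch '{"dp":[[-5,0,0],[-10,0,0],[-20,0,0],[-20,0,15],[-20,0,30],[-20,0,40],[-20,0,40],[-10,0,40],[0,0,40],[0,0,40],[0,0,40],[0,0,0]],"yaw":[0,0,0,0,0,0,0,0,0,0,0,0]}'; python3 - <<'E'
from h import *
crop(bot.capture("scene"),210,150,340,270,6,"s7.png");crop(bot.capture("top"),75,90,275,240,4,"t7.png")
E
```

```text
time_s: 19.88
position: [0.5519, 0.0921, 0.03]
tcp_rot: [[0.0, 0.975, -0.221], [0.0, -0.221, -0.975], [-1.0, 0.0, -0.0]]
force: [-0.5, 0.7, 0.1]
opening: 0.57
time_s: 20.88
position: [0.4902, -0.1882, 0.1538]
tcp_rot: [[0.004, 0.974, -0.227], [-0.005, -0.227, -0.974], [-1.0, 0.005, 0.004]]
force: [0.2, 1.3, 0.1]
opening: 0.573
```

View pics/s7.png

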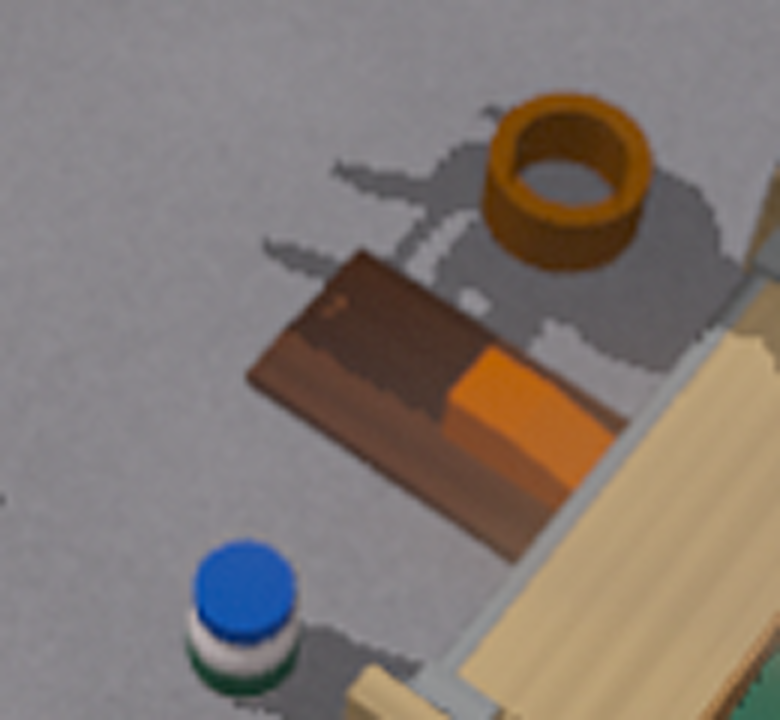

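View pics/t7.png

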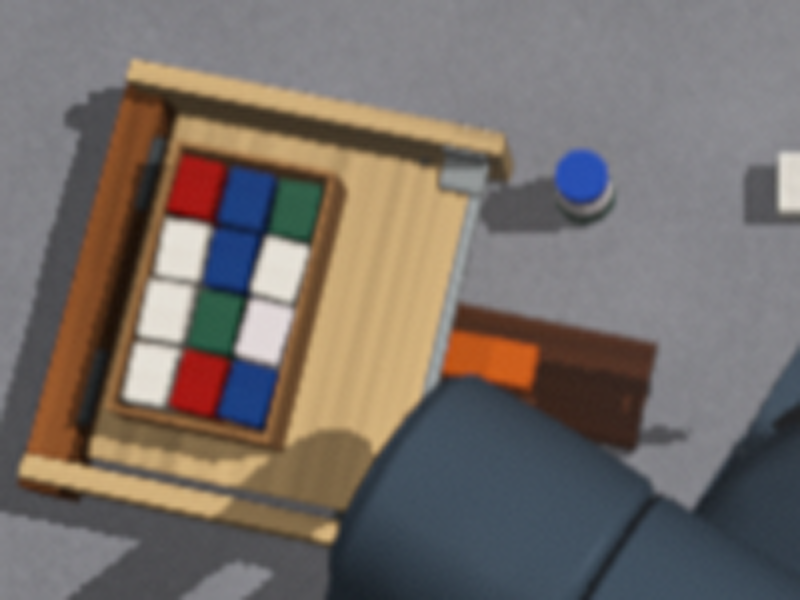

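```bash
python3 - <<'E'
from h import *
np.set_printoptions(precision=3,suppress=True)
c=bot.capture("scene")
a=np.radians(77.2);F=np.array([[np.cos(a),np.sin(a)],[-np.sin(a),np.cos(a)]]);o=np.array([.567,.156])
S=lambda x,y:(210+(x+.5)/6-.5,150+(y+.5)/6-.5)
for n,p,z in(("heel back L top",(447,397),.047),("heel back R top",(492,347),.047),("heel back L bottom",(445,432),.012)):
    print(n,F@(plane(c,S(*p),z)[:2]-o))
g0=cv2.cvtColor(cv2.imread("pics/scene0.png"),cv2.COLOR_BGR2GRAY);g1=cv2.cvtColor(c["color"],cv2.COLOR_RGB2GRAY)
def W(x,y,z):
    w=o+F.T@np.array([x,y]);return [w[0],w[1],z]
def rot(x,z,th): # hinge at x=.26,z=.043
    dx,dz=x-.26,z-.043;return .26+dx*np.cos(th)+0-dz*np.sin(th)*-1, .043+dx*np.sin(th)+dz*np.cos(th)
# th>0 -> dx negative gives dz negative (sag)
m=np.zeros_like(g0);cv2.fillConvexPoly(m,np.array([[330,265],[365,215],[405,240],[365,300]]),255)
p=cv2.goodFeaturesToTrack(g0,40,.02,5,mask=m)
q,st,e=cv2.calcOpticalFlowPyrLK(g0,g1,p,None,winSize=(11,11),maxLevel=1)
for u,v,ok in zip(p[:,0],q[:,0],st[:,0]):
    if not ok: continue
    w=plane(c,u,.1);f=F@(w[:2]-o)
    x0,z0=f[0],.1
    # undo sag approx: use same local coords
    pr0=proj(c,W(*[x0,f[1]],z0))
    dx,dz=x0-.26,z0-.043;th=-.045 # rotate up
    x1=.26+dx*np.cos(.045)+dz*np.sin(.045);z1=.043-dx*np.sin(.045)+dz*np.cos(.045)
    print(u,"moved",v-u,"pred for level",proj(c,W(x1,f[1],z1))-pr0, "x",f)
E
```

```text
heel back L top [-0.078 -0.016]
heel back R top [-0.076  0.018]
heel back L bottom [-0.077 -0.014]
[369. 274.] moved [1.035 0.136] pred for level [1.317 0.115] x [ 0.188 -0.051]
[350. 242.] moved [ 1.357 -0.678] pred for level [ 1.552 -0.629] x [ 0.109 -0.006]
[360. 229.] moved [ 1.454 -0.727] pred for level [ 1.571 -0.683] x [0.11  0.042]
[370. 236.] moved [ 1.62  -0.566] pred for level [ 1.492 -0.402] x [0.14 0.04]
[396. 234.] moved [ 1.193 -0.105] pred for level [ 1.302 -0.   ] x [0.191 0.085]
[378. 260.] moved [ 1.083 -0.102] pred for level [1.319 0.064] x [ 0.188 -0.006]
[360. 250.] moved [ 1.543 -0.396] pred for level [ 1.482 -0.345] x [ 0.139 -0.01 ]
[356. 291.] moved [ 0.957 -0.137] pred for level [1.324 0.156] x [ 0.184 -0.107]
[341. 255.] moved [ 1.269 -0.318] pred for level [ 1.525 -0.553] x [ 0.109 -0.05 ]
[351. 262.] moved [ 1.376 -0.075] pred for level [ 1.471 -0.297] x [ 0.138 -0.051]
[388. 245.] moved [ 1.107 -0.217] pred for level [1.314 0.019] x [0.189 0.045]
[336. 260.] moved [ 1.347 -0.068] pred for level [ 1.517 -0.544] x [ 0.106 -0.068]
[347. 269.] moved [0.607 0.926] pred for level [ 1.458 -0.25 ] x [ 0.139 -0.072]
[355. 266.] moved [ 1.462 -0.039] pred for level [ 1.437 -0.183] x [ 0.151 -0.054]
[369. 267.] moved [0.386 1.158] pred for level [1.351 0.026] x [ 0.179 -0.035]
[362. 279.] moved [-3.827  6.114] pred for level [1.341 0.085] x [ 0.181 -0.072]
```

```bash
python3 -m inch '{"dp":[[0,0,0],[0,0,0],[0,0,0],[0,0,0],[0,0,0],[0,0,0],[0,0,0],[0,0,0]],"yaw":[0,0,0,0,0,0,0,0]}' 0; python3 - <<'E'
from h import *
np.set_printoptions(precision=4,suppress=True)
a=np.radians(77.2);F=np.array([[np.cos(a),np.sin(a)],[-np.sin(a),np.cos(a)]]);o=np.array([.567,.156])
s=bot.read_state();R=s["tcp_rot"];w=o+F.T@np.array([-.125,.001])
print(R.T@(np.array([*w,.036])-s["position"])*1000)
E
```

```text
time_s: 21.7
position: [0.4901, -0.1805, 0.1522]
tcp_rot: [[-0.0, 0.975, -0.22], [0.0, -0.22, -0.975], [-1.0, -0.0, 0.0]]
force: [-0.5, -0.1, 0.1]
opening: 0.062
[ 116.17     -0.2702 -220.2209]
```

```bash
python3 -m inch '{"dp":[[0,0,-20],[0,0,-35],[0,0,-35],[0,0,-35],[0,0,-35],[0,0,-35],[0,0,-25],[20,0,0],[25,0,0],[25,0,0],[25,0,0],[15,0,0],[6,0,0],[0,0,0],[0,0,0]],"yaw":[0,0,0,0,0,0,0,0,0,0,0,0,0,0,0]}'; python3 -m inch '{"dp":[[0,0,-5],[0,0,-5],[0,0,-5],[0,0,-5],[0,0,-4],[0,0,0],[0,0,0]],"yaw":[0,0,0,0,0,0,0]}'; python3 - <<'E'
from h import *
crop(bot.capture("scene"),210,150,340,270,6,"s8.png")
E
```

```text
time_s: 22.95
position: [0.539, 0.0338, 0.0365]
tcp_rot: [[0.0, 0.975, -0.221], [-0.0, -0.221, -0.975], [-1.0, 0.0, -0.0]]
force: [0.1, 0.7, 0.9]
opening: 0.005
time_s: 23.53
position: [0.5439, 0.0578, 0.0363]
tcp_rot: [[0.0, 0.976, -0.22], [-0.0, -0.22, -0.976], [-1.0, 0.0, 0.0]]
force: [0.1, 0.1, -0.2]
opening: 0.006
```

View pics/s8.png

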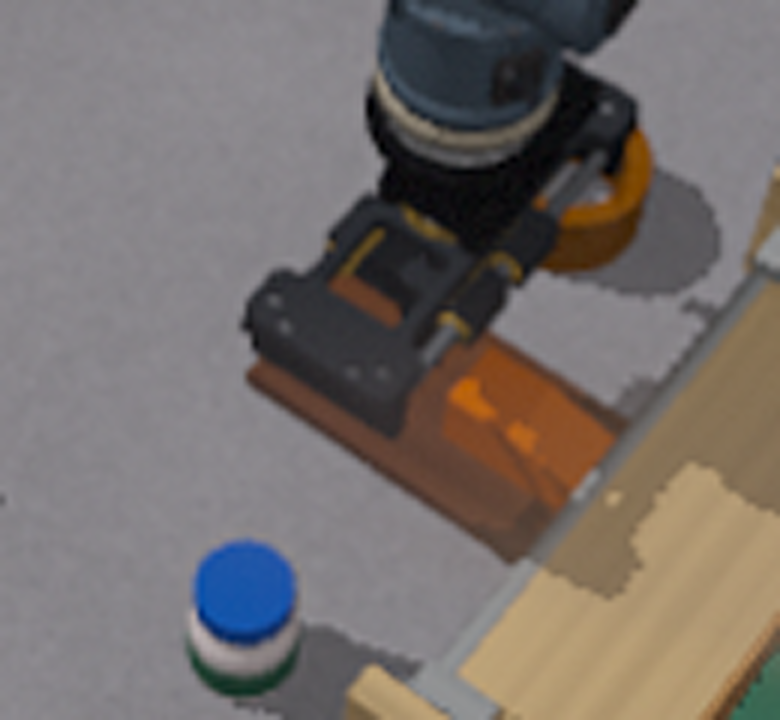

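Fingers closed behind the heel with about a centimetre of gap. I'll creep up 1 mm at a time.

```bash
python3 -m inch '{"dp":[[0,0,-2],[0,0,-2],[0,0,-1],[0,0,-1],[0,0,0],[0,0,0]],"yaw":[0,0,0,0,0,0]}'|grep -E "pos|force"; python3 -m inch '{"dp":[[0,0,-1],[0,0,-1],[0,0,0],[0,0,0]],"yaw":[0,0,0,0]}'|grep -E "pos|force";  python3 -m inch '{"dp":[[0,0,-1],[0,0,0],[0,0,0]],"yaw":[0,0,0]}'|grep -E "pos|force"
```

```text
position: [0.5452, 0.0632, 0.0362]
force: [0.4, -0.2, 0.1]
position: [0.5456, 0.0652, 0.0362]
force: [0.2, -0.1, -0.4]
position: [0.5459, 0.0662, 0.0362]
force: [-0.5, -0.4, -0.4]
```

```bash
python3 -m inch '{"dp":[[0,0,-1],[0,0,0],[0,0,0]],"yaw":[0,0,0]}'|grep -E "pos|force"; python3 -m inch '{"dp":[[0,0,-1],[0,0,0],[0,0,0]],"yaw":[0,0,0]}'|grep -E "pos|force"
```

```text
position: [0.5461, 0.0672, 0.0362]
force: [-0.9, 0.3, -0.5]
position: [0.5463, 0.0681, 0.0362]
force: [-0.3, -0.6, -0.0]
```

```bash
python3 -m inch '{"dp":[[0,0,-1],[0,0,-1],[0,0,0],[0,0,0]],"yaw":[0,0,0,0]}'|grep -E "pos|force"; python3 -m inch '{"dp":[[0,0,-1],[0,0,0],[0,0,0]],"yaw":[0,0,0]}'|grep -E "pos|force"
```

```text
position: [0.5467, 0.0701, 0.0362]
force: [-0.2, -0.7, 0.6]
position: [0.547, 0.071, 0.0362]
force: [0.1, 0.8, -0.1]
```

```bash
python3 -m inch '{"dp":[[0,0,-1],[0,0,0],[0,0,0]],"yaw":[0,0,0]}'|grep -E "pos|force"; python3 -m inch '{"dp":[[0,0,-1],[0,0,0],[0,0,0]],"yaw":[0,0,0]}'|grep -E "pos|force"
```

```text
position: [0.5472, 0.072, 0.0362]
force: [0.3, -0.9, 0.1]
position: [0.5474, 0.073, 0.0362]
force: [1.3, 0.9, -1.6]
```

```bash
python3 -m inch '{"dp":[[0,0,-1],[0,0,0],[0,0,0]],"yaw":[0,0,0]}'|grep -E "pos|force"; python3 -m inch '{"dp":[[0,0,-1],[0,0,0],[0,0,0]],"yaw":[0,0,0]}'|grep -E "pos|force"
```

```text
position: [0.5476, 0.074, 0.0362]
force: [-0.3, 0.2, -0.6]
position: [0.5478, 0.0749, 0.0362]
force: [0.1, -0.6, -0.4]
```

```bash
python3 -m inch '{"dp":[[0,0,-1],[0,0,0],[0,0,0]],"yaw":[0,0,0]}'|grep -E "pos|force"; python3 -m inch '{"dp":[[0,0,-1],[0,0,0],[0,0,0]],"yaw":[0,0,0]}'|grep -E "pos|force"
```

```text
position: [0.548, 0.0759, 0.0362]
force: [-0.3, 0.1, -0.5]
position: [0.5483, 0.0769, 0.0362]
force: [0.4, -0.1, 0.6]
```

```bash
python3 -m inch '{"dp":[[0,0,-1],[0,0,0],[0,0,0]],"yaw":[0,0,0]}'|grep -E "pos|force"; python3 -m inch '{"dp":[[0,0,-1],[0,0,0],[0,0,0]],"yaw":[0,0,0]}'|grep -E "pos|force"
```

```text
position: [0.5485, 0.0778, 0.0362]
force: [-0.3, -1.0, -0.5]
position: [0.5487, 0.0788, 0.0362]
force: [0.6, 0.1, -0.7]
```

```bash
 python3 - <<'E'
from h import *
crop(bot.capture("scene"),240,180,330,260,8,"s9.png")
E
```

```text
(no output)
```

View pics/s9.png

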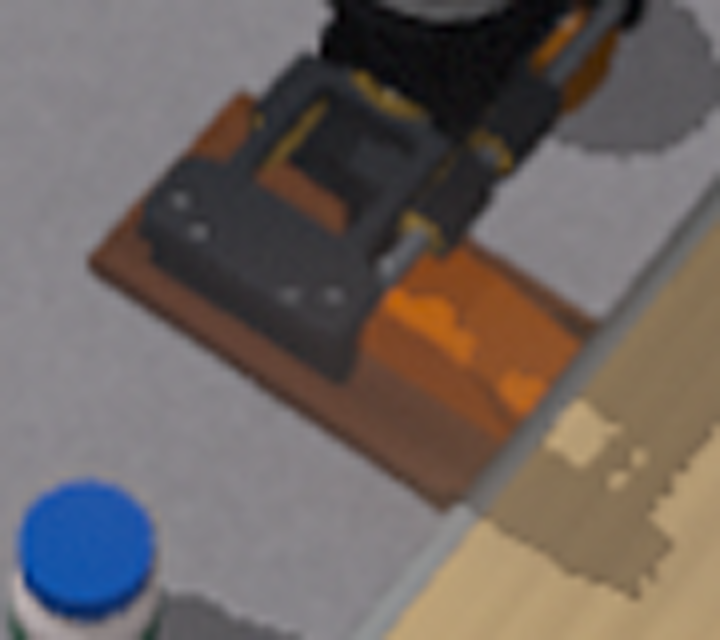

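```bash
python3 -m inch '{"dp":[[0,0,-1],[0,0,0],[0,0,0]],"yaw":[0,0,0]}'|grep -E "pos|force"; python3 -m inch '{"dp":[[0,0,-1],[0,0,0],[0,0,0]],"yaw":[0,0,0]}'|grep -E "pos|force"
```

```text
position: [0.5489, 0.0798, 0.0362]
force: [-0.2, 0.4, -0.2]
position: [0.5491, 0.0808, 0.0362]
force: [-0.3, 0.0, -0.4]
```

```bash
python3 -m inch '{"dp":[[0,0,-1],[0,0,0],[0,0,0]],"yaw":[0,0,0]}'|grep -E "pos|force"; python3 -m inch '{"dp":[[0,0,-1],[0,0,0],[0,0,0]],"yaw":[0,0,0]}'|grep -E "pos|force"
```

```text
position: [0.5494, 0.0818, 0.0362]
force: [-0.7, -0.3, 0.2]
position: [0.5496, 0.0827, 0.0362]
force: [-0.4, 0.1, 0.2]
```

```bash
 python3 - <<'E'
from h import *
crop(bot.capture("scene"),240,180,330,260,8,"s10.png");crop(bot.capture("top"),165,120,265,220,6,"t10.png")
E
```

```text
(no output)
```

View pics/s10.png

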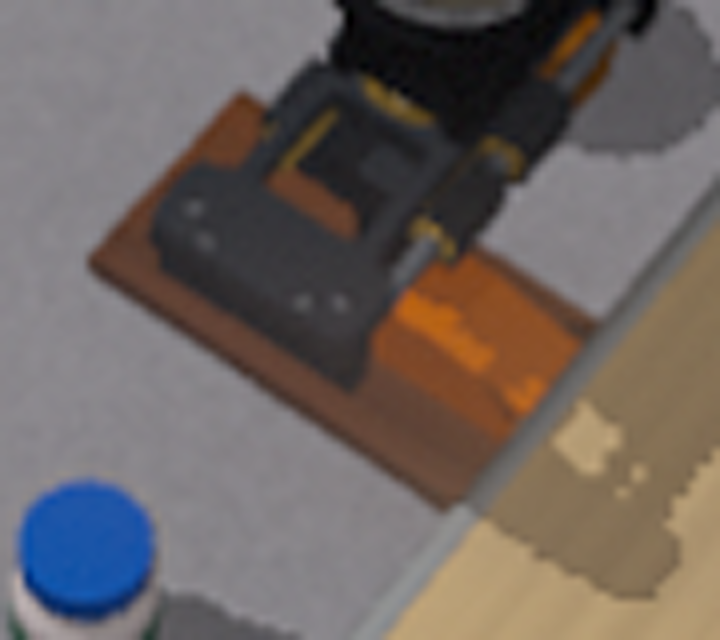

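View pics/t10.png

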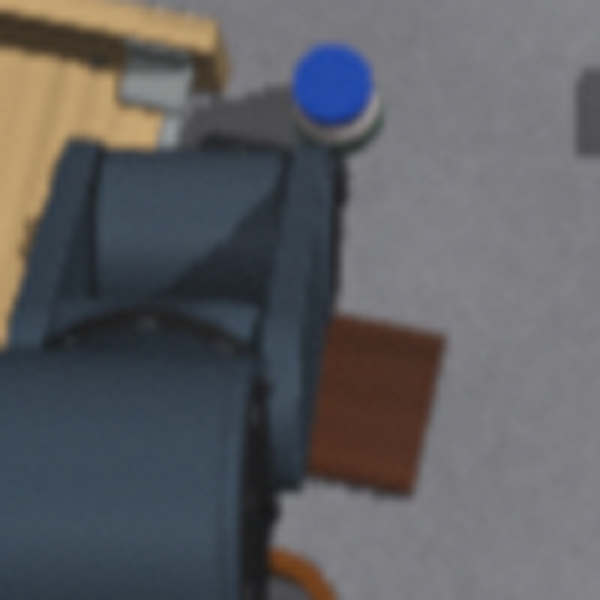

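```bash
python3 -m inch '{"dp":[[0,0,-1],[0,0,0],[0,0,0]],"yaw":[0,0,0]}'|grep -E "pos|force"; python3 -m inch '{"dp":[[0,0,-1],[0,0,0],[0,0,0]],"yaw":[0,0,0]}'|grep -E "pos|force"
```

```text
position: [0.5498, 0.0837, 0.0362]
force: [-0.9, -0.1, -0.7]
position: [0.5501, 0.0847, 0.0362]
force: [0.9, 0.5, 0.1]
```

```bash
python3 -m inch '{"dp":[[0,0,-1],[0,0,0],[0,0,0]],"yaw":[0,0,0]}'|grep -E "pos|force"; python3 -m inch '{"dp":[[0,0,-1],[0,0,0],[0,0,0]],"yaw":[0,0,0]}'|grep -E "pos|force"; python3 - <<'E'
from h import *
print(bot.read_state()["opening"]);crop(bot.capture("scene"),240,180,330,260,8,"s11.png")
E
```

```text
position: [0.5503, 0.0857, 0.0362]
force: [-0.3, 0.0, 0.6]
position: [0.5505, 0.0866, 0.0362]
force: [-0.0, 0.3, 0.4]
0.010223154566963254
```

View pics/s11.png

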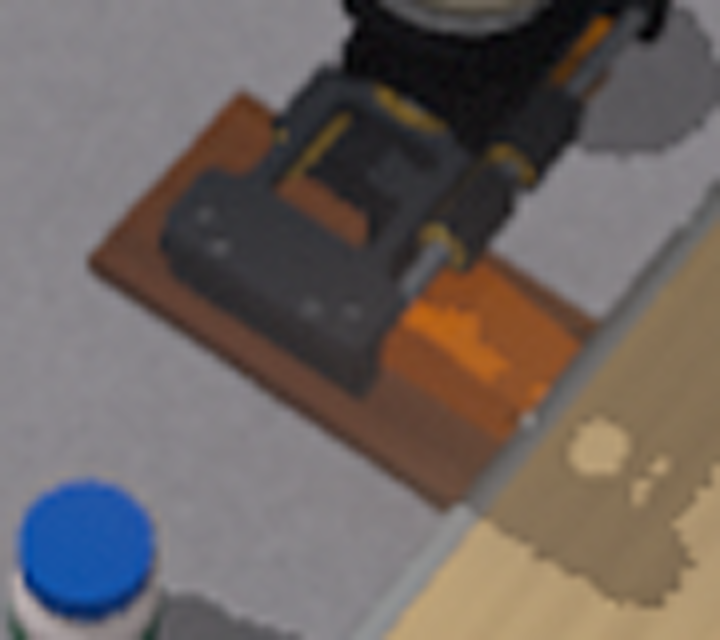

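```bash
python3 -m inch '{"dp":[[0,0,5],[0,0,15],[-10,0,30],[-20,0,40],[-20,0,40],[-20,0,40],[-20,0,40],[-10,0,40],[0,0,0],[0,0,0]],"yaw":[0,0,0,0,0,0,0,0,0,0]}'; python3 - <<'E'
from h import *
np.set_printoptions(precision=4,suppress=True)
c=bot.capture("scene");crop(c,240,180,330,260,8,"s12.png");crop(bot.capture("top"),165,120,265,220,6,"t12.png")
E
```

```text
time_s: 30.78
position: [0.4978, -0.1494, 0.1316]
tcp_rot: [[0.002, 0.974, -0.225], [-0.001, -0.225, -0.974], [-1.0, 0.002, 0.001]]
force: [0.0, 0.4, -0.6]
opening: 0.003
```

View pics/s12.png

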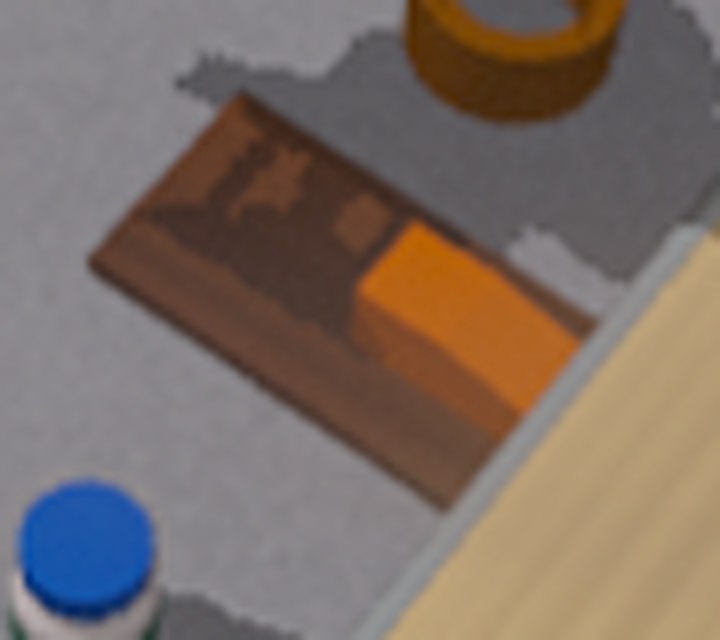

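View pics/t12.png

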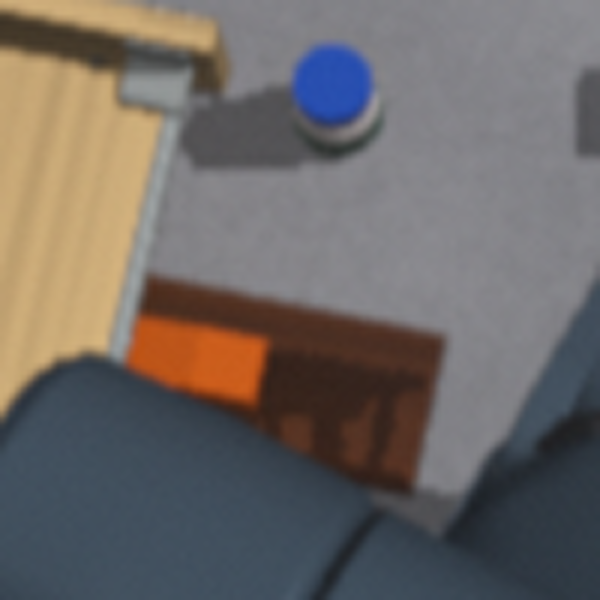

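```bash
python3 - <<'E'
from h import *
np.set_printoptions(precision=4,suppress=True)
c=bot.capture("scene");t=bot.capture("top")
a=np.radians(77.2);F=np.array([[np.cos(a),np.sin(a)],[-np.sin(a),np.cos(a)]]);o=np.array([.567,.156])
S=lambda x,y:(240+(x+.5)/8-.5,180+(y+.5)/8-.5)
T=lambda x,y:(165+(x+.5)/6-.5,120+(y+.5)/6-.5)
for z in(.04,.047):
  print(z,[F@(plane(c,S(*p),z)[:2]-o) for p in((357,293),(412,222))],F@(plane(t,T(270,338),z)[:2]-o),F@(plane(t,T(260,404),z)[:2]-o))
print(tri(c,S(357,293),t,T(270,338)), tri(c,S(353,334),t,T(271,340)))
for p in((.5505,.0866),(.5515,.0926)):print(F@(np.array(p)-o))
E
```

```text
0.04 [array([-0.0784, -0.0137]), array([-0.0796,  0.021 ])] [-0.0799 -0.017 ] [-0.0821  0.0192]
0.047 [array([-0.0766, -0.0174]), array([-0.0778,  0.0171])] [-0.0807 -0.0157] [-0.0829  0.0203]
(array([0.565 , 0.0755, 0.0427]), np.float64(0.0027929134428860535)) (array([0.5681, 0.0769, 0.0207]), np.float64(0.003451171770500351))
[-0.0713  0.0007]
[-0.0653  0.0011]
```

```bash
python3 -m inch '{"dp":[[0,0,0],[0,0,0],[0,0,0],[0,0,0],[0,0,0],[0,0,0]],"yaw":[0,0,0,0,0,0]}' 55; python3 - <<'E'
from h import *
np.set_printoptions(precision=4,suppress=True)
s=bot.read_state();R=s["tcp_rot"]
print(s["opening"],s["position"],R.T@(np.array([.5515,.0922,.080])-s["position"])*1000)
E
```

```text
time_s: 31.48
position: [0.4978, -0.1464, 0.1307]
tcp_rot: [[-0.0, 0.975, -0.22], [0.0, -0.22, -0.975], [-1.0, -0.0, -0.0]]
force: [0.4, -0.3, -0.5]
opening: 0.375
0.37478865672647976 [ 0.4978 -0.1464  0.1307] [  50.7027   -0.1227 -244.5302]
```

```bash
python3 -m inch '{"dp":[[0,0,-20],[0,0,-35],[0,0,-35],[0,0,-35],[0,0,-35],[0,0,-35],[0,0,-30],[0,0,-15],[0,0,-4.5],[15,0,0],[20,0,0],[15,0,0],[0,0,0],[0,0,0]],"yaw":[0,0,0,0,0,0,0,0,0,0,0,0,0,0]}'; python3 - <<'E'
from h import *
np.set_printoptions(precision=4,suppress=True)
s=bot.read_state();R=s["tcp_rot"]
print(R.T@(np.array([.5515,.0922,.0305])-s["position"])*1000)
E
```

```text
time_s: 32.65
position: [0.551, 0.0911, 0.0801]
tcp_rot: [[-0.002, 0.975, -0.221], [-0.0, -0.221, -0.975], [-1.0, -0.002, 0.001]]
force: [1.3, 0.1, 0.0]
opening: 0.635
[49.6469  0.3879 -1.2553]
```

```bash
python3 -m inch '{"dp":[[15,0.3,-0.5],[15,0,0],[12,0,0],[7.5,0,0],[0,0,0],[0,0,0]],"yaw":[0,0,0,0,0,0]}'; python3 -m inch '{"dp":[[0,0,0],[0,0,0],[0,0,0],[0,0,0],[0,0,0],[0,0,0]],"yaw":[0,0,0,0,0,0]}' 20; python3 - <<'E'
from h import *
s=bot.read_state();print(s["force"],s["moment"],s["opening"])
E
```

```text
time_s: 33.15
position: [0.5525, 0.092, 0.0318]
tcp_rot: [[0.001, 0.975, -0.221], [-0.0, -0.221, -0.975], [-1.0, 0.001, -0.0]]
force: [-0.5, -0.1, 0.3]
opening: 0.632
time_s: 33.65
position: [0.5517, 0.0924, 0.0317]
tcp_rot: [[-0.001, 0.975, -0.22], [0.0, -0.22, -0.975], [-1.0, -0.001, 0.0]]
force: [-1.0, 0.2, 4.4]
opening: 0.373
[-0.95976989  0.17842428  4.43050844] [-0.06619997  0.47158142  0.00413054] 0.3729441718908312
```

```bash
python3 -m inch '{"dp":[[-1,0,0],[0,0,0],[0,0,0],[0,0,0]],"yaw":[0,0,0,0]}'|grep -E "pos|force|open"
```

```text
position: [0.5516, 0.0924, 0.0318]
force: [-1.0, 0.9, -2.2]
opening: 0.376
```

Now push in steps again, watching for the force to rise.

```bash
python3 -m inch '{"dp":[[0.3,0,-1],[0,0,-1],[0,0,0],[0,0,0]],"yaw":[0,0,0,0]}'|grep -E "pos|force|open"; python3 -m inch '{"dp":[[0,0,-1],[0,0,0],[0,0,0]],"yaw":[0,0,0]}'|grep -E "pos|force|open"
```

```text
position: [0.5516, 0.0926, 0.0318]
force: [-0.8, -5.9, -1.0]
opening: 0.373
position: [0.5516, 0.0926, 0.0318]
force: [-2.1, -10.4, -1.2]
opening: 0.377
```

```bash
python3 -m inch '{"dp":[[0,0,-1],[0,0,0],[0,0,0]],"yaw":[0,0,0]}'|grep -E "pos|force|open"
```

```text
position: [0.5517, 0.0927, 0.0318]
force: [-3.3, -13.2, 0.4]
opening: 0.378
```

```bash
python3 -m inch '{"dp":[[0,0,-0.7],[0,0,0],[0,0,0]],"yaw":[0,0,0]}'|grep -E "pos|force|open"; python3 - <<'E'
from h import *
s=bot.read_state();print(s["force"],s["moment"])
E
```

```text
position: [0.5517, 0.0927, 0.0318]
force: [-3.6, -14.4, -0.7]
opening: 0.374
[ -3.55634343 -14.43833534  -0.6658504 ] [-2.75902989  0.71492676 -0.10332804]
```

```bash
python3 -m inch '{"dp":[[0,0,1.5],[0,0,1.5],[0,0,0],[0,0,0]],"yaw":[0,0,0,0]}'|grep -E "pos|force|open"; python3 -m inch '{"dp":[[0,0,0],[0,0,0],[0,0,0],[0,0,0],[0,0,0],[0,0,0]],"yaw":[0,0,0,0,0,0]}' 55;python3 -m inch '{"dp":[[-5,0,0],[-10,0,0],[-20,0,0],[-20,0,15],[-20,0,30],[-20,0,40],[-20,0,40],[-10,0,40],[0,0,30],[0,0,0],[0,0,0],[0,0,0]],"yaw":[0,0,0,0,0,0,0,0,0,0,0,0]}'; python3 - <<'E'
from h import *
crop(bot.capture("scene"),215,140,445,350,2.85,"s13.png");crop(bot.capture("top"),75,90,295,240,3.6,"t13.png")
E
```

```text
position: [0.5517, 0.0926, 0.0318]
force: [-3.1, -6.3, -1.4]
opening: 0.375
time_s: 35.9
position: [0.5528, 0.0943, 0.0321]
tcp_rot: [[0.001, 0.975, -0.22], [0.0, -0.22, -0.975], [-1.0, 0.001, -0.0]]
force: [0.7, 0.0, 0.3]
opening: 0.627
time_s: 36.9
position: [0.5105, -0.0906, 0.1547]
tcp_rot: [[0.0, 0.975, -0.221], [0.0, -0.221, -0.975], [-1.0, 0.0, -0.0]]
force: [-0.2, 0.4, 0.4]
opening: 0.631
```

View pics/s13.png

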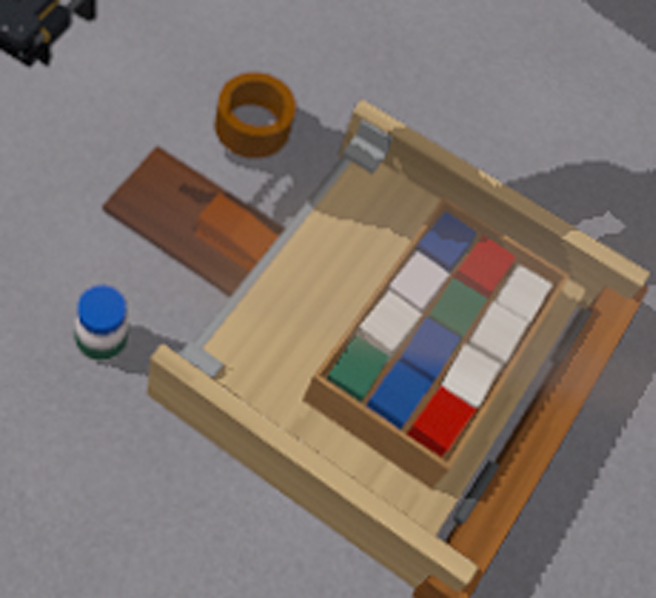

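View pics/t13.png

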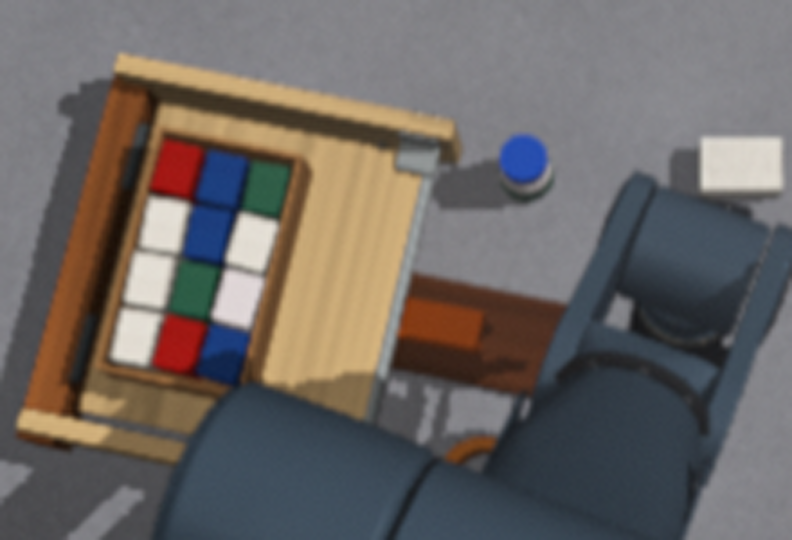

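```bash
python3 - <<'E'
from h import *
s=bot.read_state();print(s["time_s"],s["force"]);print(bot.hand_in())
E
```

```text
37.0 [-0.59339804 -0.1770848  -0.13570106]
the job is handed in; nothing more can be done
None
```

The wedge is under the shelf's front edge, released, and the job was handed in at 37 s. The shelf looks level on its stops. I could not measure how hard the wedge bears on it after release.

**What I did:** I gripped the small orange wedge by its heel and laid it flat on the plank, square to the shelf. Then I slid it in by the heel, with the shelf still sagging when the thin end went under. Pushing took about 5 N during the lift. The force then climbed steeply at about 78 mm in, to about 16 N. I eased off, let go, and pushed once more to about 15 N. The wedge moved no further, so I let go and backed away.

**Last checks:**
- **Wedge:** it lies flat, within a few mm of the middle line. The thin end is about 78 mm in by the images.
- **Shelf:** the tray shifted in the images by about 90–100 % of what a full rise to level would give.
- **Bystanders:** the bottle, the tape roll and the pack showed no visible movement.

**Checks that failed or disagreed:**
- **Push test from behind:** with the fingers closed, I stepped the gripper past where the images put the heel's back face and felt no contact. I have no explanation. The wedge had not moved, and gripping it again found it where it was.
- **Bearing force:** that it stays above 6 N after release is inferred only from the 15–16 N push and the wedge not moving back.
- **Laying it down:** while finding the plank I pressed the wedge onto it with about 24 N for a moment, more than I meant to.

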